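# Close two sample jars with the stoppers that fit

## Robot

A 6-joint arm with a two-finger parallel gripper is mounted at the origin on a cart in front of the work surface, level with it; the furniture and walls round the work are solid. World frame = base frame: x ahead of the robot, y to its left, z up, the work surface at z = 0. Lengths are in m, angles in degrees, forces in N, time in s.
With the tool pointing down it reaches from about 0.3 to 0.75 m from the base axis. Payload 8.5 kg.
Tool frame: the origin (TCP) lies at the very end of the fingers, on their centre line; the grasp point (between the pads) lies 19 mm behind it (grip_depth is the distance from the TCP to the grasp point, in m); z points along the fingers, y is the direction in which the jaws open and shut (so a half turn about z gives the same grasp; the last joint's range is limited). The gripper opens to 85 mm and grips with 20 to 120 N. Pads are 22 mm wide; open, the fingers measure 114 mm over their backs; the gripper's body (76 mm by 85 mm) begins 54 mm behind the grasp point. The pads swing forward as they close: fully open they stand 13 mm farther back than shut.
Start: joints at [-12.336, 21.807, 74.336, -0, 83.858, -12.336], TCP at [0.55, 0, 0.231] pointing down, gripper open.
Joint ranges: [-178.18, 178.18], [-50.72, 133.34], [12.68, 142.11], [-81.47, 261.47], [9.98, 163.14], [-165.26, 165.26]. Speed limits (degrees/s): [136.94, 136.94, 180, 180, 180, 180].

## Interface

Orientations are given as a 3x3 rotation matrix whose columns are the frame's x, y, z axes.
In Python, from rig import observe, get_image, close_job, silhouettes, grip_depth gives the robot as it stands. The module is installed in compiled form; this text tells all that it offers.
- The arm moves only by the shell command python3 -m crank 'ROWS' [FORCE]. ROWS is a JSON object of lists of equal length, an entry for each row: "slide": the shift along the tool's x, y, z in m, a list of three; "roll": the turn about the tool's z in rad; "grip": the finger opening in m, from 0 to 0.0854. A call has exactly 8 rows; each row is the pose to reach, as a shift and turn from the pose commanded when the call began, along the tool's axes at that moment; what a row does not reach only later rows make up. A row lasts 1/10 s, in which the tool goes at most 50 mm and 8.59 degrees, less where a joint would pass 70% of its speed; a pose out of reach is approached as far as the arm can. A call with a gripper value outside its range is refused whole. The fingers move at their own pace and stop on an object; FORCE is the grip in N (left out, the last holds). Time passes only in rows, so rows that repeat a pose let the fingers close, or fill a call up. It gives the time, the measured TCP pose, the force and the opening at its end, in the units of the state.
- observe(): the state, without advancing time (a new reading comes with each control period).
- get_image(name): name is "scene" or "side" or "wrist"; returns a dict with "frame" (420x560x3 uint8, red, green, blue), "fx", "fy", "cx", "cy" (pixels), "D" ([k1, k2, p1, p2, k3] as OpenCV has them; the pictures are not rectified), "xyz" and "rotation" of the camera in the world. Camera axes: x right, y down, z forward; pixel columns grow to the right and rows downward; lengths in m; the calibration is good to about 2 mm. A picture is of the moment at which its call begins. There is no depth.
- close_job(): hands the job in, once; it reports no verdict.
Trained networks look in a picture, given as the dict that the camera call returned (one of the last four; its "shot" number tells which), for a name from the list of things; names that differ only in an ending like _2 or _b are one class to them, and where a whole thing is asked for, a point or a joint stands for the part that bears it (a point fixed in the world has none). Each returns a list of dicts, best first, with "confidence" (0 to 1); they miss things now and then, are a little off and sometimes report something else, mostly with a low value. They report only what shows in the picture. A call takes as long as a camera call. They do not tell look-alikes from the thing itself.
- silhouettes(target, picture): "pixels" (420x560 bool, what is visible of it) and "box" ([centre column, centre row, width, height] in pixels, round what is visible of it).
The state is a dict: "time_s": time; "q": joint angles; "qvel": joint speeds; "joint_efforts": joint torques, N m; "position": TCP position; "tool_rot": TCP orientation; "ft_force": force on the tool from outside, world axes, zero at the start; "wrist_torque": the same for the moment, N m; "grip_width": finger opening in m.
Only numpy, scipy, OpenCV 4.12 (cv2) and the standard library are available. Lean on these libraries where they do the work, as an engineer would, in place of code of your own. Each camera call takes 0.05 s, during which the arm holds its last target.

## Task

Close both white sample jars with the green stoppers: one stopper fits the narrow jar and the other fits the wide one. Leave each stopper standing straight in the jar it fits, plug pushed home so that its flange lies on the rim all round, and let go.

Things in the scene. Friction and masses are not known exactly. Their poses are not given: they have to be found in the camera images.
- jar_narrow: Narrower of two white open round sample jars, fixed upright to the worktop by a grey foot (88 mm across, 12 mm high). Bore 38 mm, flared over the top 10 mm to 46 mm at the mouth, 54 mm across the rim outside. Rim 60 mm above the worktop, inner floor 15 mm above it. Origin: centre of the foot's underside; z up the jar's axis.
- jar_wide: Wider of two white open round sample jars, fixed upright to the worktop by a grey foot (88 mm across, 12 mm high). Bore 50 mm, flared over the top 10 mm to 58 mm at the mouth, 66 mm across the rim outside. Rim 60 mm above the worktop, inner floor 15 mm above it. Origin: centre of the foot's underside; z up the jar's axis.
- stopper_small: Smaller of two loose green round stoppers (50 g), upright on its plug; fits jar_narrow. Tapered plug 26 mm long, 22 mm across at the foot, 35 at its top; flange 52 mm across, 26 to 32 mm above the origin; straight round grip 28 mm across, 32 to 74 mm above the origin: hold it there. Origin: centre of the plug's foot, 34 mm above the worktop when seated; z up its axis.
- stopper_large: Larger of two loose green round stoppers (50 g), upright on its plug; fits jar_wide. Tapered plug 26 mm long, 34 mm across at the foot, 47 at its top; flange 64 mm across, 26 to 32 mm above the origin; straight round grip 28 mm across, 32 to 74 mm above the origin: hold it there. Origin: centre of the plug's foot, 34 mm above the worktop when seated; z up its axis.
Not all that is in view belongs to the job. What is shaped like the stopper_large but brown is not meant.

How it is judged:
By the outcome, as a careful person would: the job done as asked, in the order asked, and still so for the second after the job is handed in, with the robot touching nothing.
It also fails if it takes over 48 s, if anything falls off the work surface, if the arm or the gripper's body presses on something with over 40 N, if the wrist force passes 120 N, or if a joint passes its speed limit or range.

## Working session

There is one attempt and no reset: what is moved stays moved. The work goes in short steps, Python scripts to look and compute and a shell command to move; the robot and the scene stay as the last step left them, time stands still between calls to the robot, and variables do not carry over. Pictures are saved under pics/ and viewed, and the job is handed in when it is done.

```bash
mkdir -p pics
python3 - <<'E'
from rig import *
import cv2
s=observe(); print(s['time_s'],s['position'],s['tool_rot'],s['grip_width'],grip_depth if not callable(grip_depth) else grip_depth())
for n in ["scene","side","wrist"]:
    p=get_image(n); print(n,p['fx'],p['cx'],p['cy'],p['D'],p['xyz'],p['rotation'])
    cv2.imwrite(f"pics/{n}0.png",p['frame'][:,:,::-1])
    for t in ["jar_narrow","jar_wide","stopper_small","stopper_large"]:
        for d in silhouettes(t,p): print(n,t,round(d['confidence'],2),d['box'])
E
```

```text
0.0 [5.49700181e-01 6.79823612e-05 2.30699616e-01] [[ 1.17860766e-05  9.99998941e-01 -1.45505374e-03]
 [ 9.99999949e-01 -1.13211864e-05  3.19508214e-04]
 [ 3.19491403e-04 -1.45505743e-03 -9.99998890e-01]] 0.08490630604399532 0.0187
scene 533.5533841427172 286.56185094489905 207.73352357843677 [-0.09034656  0.          0.          0.          0.        ] [-0.18373652 -0.36561191  0.79128759] [[ 0.43268269 -0.61124275  0.66269751]
 [-0.90152248 -0.29868986  0.31311595]
 [ 0.00655117 -0.73291655 -0.68028701]]
scene jar_narrow 0.67 [184.1, 191.9, 41.7, 41.2]
scene jar_wide 0.78 [231.8, 212.6, 40.3, 43.3]
scene stopper_small 0.83 [378.6, 256.0, 27.1, 33.8]
scene stopper_large 0.92 [388.2, 220.4, 30.1, 37.2]
scene stopper_large 0.88 [311.3, 242.6, 35.6, 38.1]
side 468.19777008022214 273.57630169959947 217.45743705182966 [-0.14813766  0.          0.          0.          0.        ] [ 0.16040602 -0.69397737  0.71414187] [[ 0.87117247 -0.31709326  0.37484715]
 [-0.49092911 -0.55190847  0.67408134]
 [-0.00686533 -0.77126448 -0.63647778]]
side jar_narrow 0.97 [219.8, 188.1, 30.5, 31.5]
side jar_wide 0.69 [239.6, 214.9, 35.5, 42.1]
side stopper_small 0.71 [312.4, 300.6, 23.9, 34.9]
side stopper_large 0.84 [273.1, 262.6, 35.9, 38.1]
wrist 334.39924340126413 281.64921576406005 213.40210477324996 [-0.00507465  0.          0.          0.          0.        ] [0.54984718 0.08208199 0.37412204] [[ 9.99999989e-01 -1.41379353e-04 -4.81507525e-05]
 [-1.49352917e-04 -9.47824720e-01 -3.18791904e-01]
 [-5.67880407e-07  3.18791908e-01 -9.47824730e-01]]
wrist jar_wide 0.97 [231.5, 90.0, 85.4, 94.1]
wrist stopper_small 0.67 [245.5, 363.7, 37.8, 52.6]
wrist stopper_large 0.87 [331.5, 358.4, 47.7, 62.1]
wrist stopper_large 0.72 [229.2, 271.4, 54.4, 59.5]
```

View pics/scene0.png

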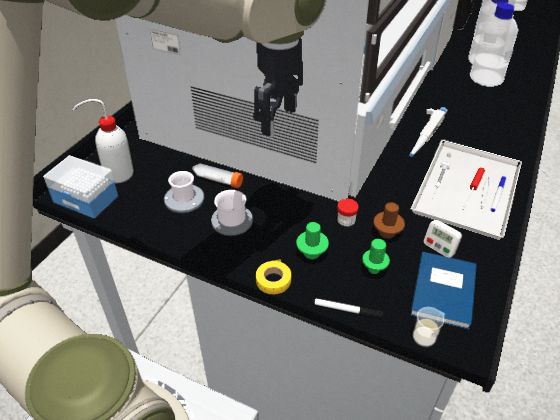

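View pics/side0.png

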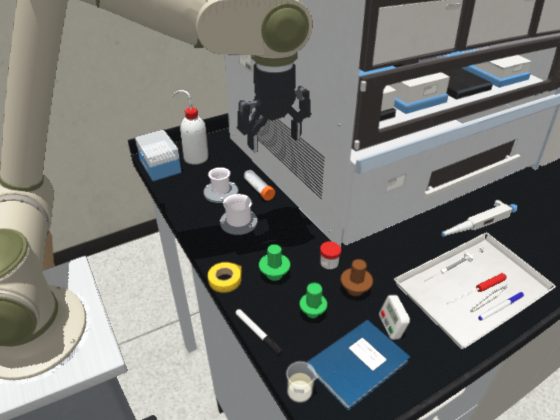

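View pics/wrist0.png

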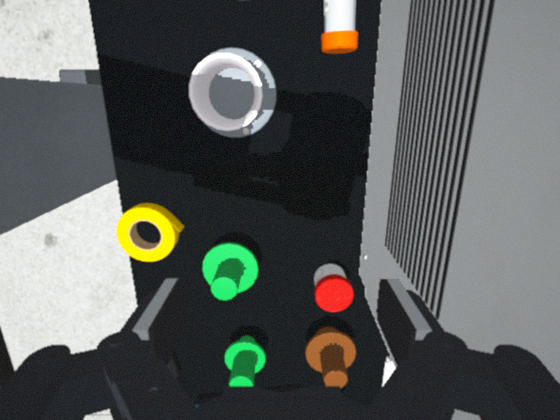

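```bash
cat > h.py <<'E'
from rig import *
import cv2, numpy as np
from scipy.optimize import least_squares
S=lambda foot,top,fl:[(0,foot/2),(26,top/2),(26,fl/2),(32,fl/2),(32,14),(74,14)]
J=lambda o:[(0,44),(12,44),(12,o/2),(60,o/2)]
PROF={"stopper_small":S(22,35,52),"stopper_large":S(34,47,64),"jar_narrow":J(54),"jar_wide":J(66)}
def proj(p,P):
    R=np.array(p['rotation']);t=np.array(p['xyz'])
    K=np.array([[p['fx'],0,p['cx']],[0,p['fy'],p['cy']],[0,0,1.]])
    rv,_=cv2.Rodrigues(R.T)
    return cv2.projectPoints(np.asarray(P,float).reshape(-1,1,3),rv,-R.T@t,K,np.array(p['D'],float))[0].reshape(-1,2)
A=np.linspace(0,2*np.pi,48,endpoint=False)
def circ(x,y,z,r): return np.c_[x+r*np.cos(A),y+r*np.sin(A),0*A+z]
def mask(p,name,x,y,z0=0.,sc=4):
    m=np.zeros((420*sc,560*sc),np.uint8); pr=PROF[name]
    for (za,ra),(zb,rb) in zip(pr,pr[1:]):
        q=proj(p,np.r_[circ(x,y,z0+za/1e3,ra/1e3),circ(x,y,z0+zb/1e3,rb/1e3)])
        h=cv2.convexHull(((q+.5)*sc).astype(np.float32)); cv2.fillPoly(m,[h.astype(np.int32)],255)
    return cv2.resize(m,(560,420),interpolation=cv2.INTER_AREA)/255.
def ray0(p,uv,z):
    K=np.array([[p['fx'],0,p['cx']],[0,p['fy'],p['cy']],[0,0,1.]])
    u=cv2.undistortPoints(np.array([[uv]],float),K,np.array(p['D'],float))[0,0]
    d=np.array(p['rotation'])@np.r_[u,1]; t=np.array(p['xyz'])
    return (t+d*(z-t[2])/d[2])[:2]
def fit(name,obs,z0=0.):
    """obs: list of (pic, boolmask)"""
    from scipy.optimize import minimize
    def cost(v,o):
        return sum(1-np.minimum(mask(p,name,v[0],v[1],z0),M).sum()/np.maximum(mask(p,name,v[0],v[1],z0),M).sum() for p,M in o)
    res=[]
    for o in [[a] for a in obs]+([obs] if len(obs)>1 else []):
        p,M=o[0]; ys,xs=np.nonzero(M); x0=ray0(p,[xs.mean(),ys.mean()],z0+.03)
        r=minimize(cost,x0,args=(o,),method='Nelder-Mead',options=dict(initial_simplex=[x0,x0+[.008,0],x0+[0,.008]],xatol=2e-4,fatol=1e-4))
        res.append((np.round(r.x,4),round(1-r.fun/len(o),3)))
    return res
def green(p):
    h=cv2.cvtColor(p['frame'],cv2.COLOR_RGB2HSV)
    return ((h[...,0]>45)&(h[...,0]<85)&(h[...,1]>120)&(h[...,2]>40))
E
python3 - <<'E'
from h import *
P={n:get_image(n) for n in ["scene","side","wrist"]}
for t in PROF:
    obs=[]
    for n,p in P.items():
        g=green(p)
        for d in silhouettes(t,p):
            M=d['pixels']
            if t[0]=='s':
                if (M&g).sum()<.5*M.sum(): continue
            if d['confidence']<.5: continue
            obs.append((p,M)); print(t,n,M.sum()); break
    for r in fit(t,obs): print(t,*r)
E
```

```text
stopper_small scene 689
stopper_small side 628
stopper_small wrist 1543
stopper_small [ 0.5032 -0.2302] 0.961
stopper_small [ 0.503  -0.2281] 0.903
stopper_small [ 0.5025 -0.2279] 0.871
stopper_small [ 0.5026 -0.2296] 0.897
stopper_large scene 715
stopper_large side 712
stopper_large wrist 2455
stopper_large [ 0.4933 -0.1027] 0.849
stopper_large [ 0.4901 -0.1017] 0.91
stopper_large [ 0.4906 -0.1003] 0.97
stopper_large [ 0.4907 -0.1007] 0.9
jar_narrow scene 1167
jar_narrow side 835
jar_narrow [0.5128 0.2167] 0.909
jar_narrow [0.5119 0.2191] 0.888
jar_narrow [0.5112 0.2172] 0.895
jar_wide scene 1449
jar_wide side 1176
jar_wide wrist 6024
jar_wide [0.5003 0.0862] 0.943
jar_wide [0.4995 0.0885] 0.946
jar_wide [0.5002 0.0888] 0.959
jar_wide [0.4999 0.0879] 0.943
```

```bash
python3 -m crank '{"slide":[[-0.02,-0.012,0.01],[-0.05,-0.03,0.03],[-0.08,-0.048,0.06],[-0.0955,-0.056,0.085],[-0.1005,-0.059,0.1],[-0.1005,-0.059,0.11],[-0.1005,-0.059,0.11],[-0.1005,-0.059,0.11]],"roll":[0,0,0,0,0,0,0,0],"grip":[0.06,0.06,0.06,0.06,0.06,0.06,0.06,0.06]}' 40
python3 - <<'E'
from h import *
s=observe(); print(s['time_s'],s['position'],s['ft_force'])
p=get_image("wrist"); cv2.imwrite("pics/w1.png",p['frame'][:,:,::-1])
g=green(p).astype(np.uint8)
n,l,st,c=cv2.connectedComponentsWithStats(g)
for i in range(1,n):
    if st[i,4]>300: print(st[i],c[i])
for x,y,nm in [(.4907,-.1005,"stopper_large"),(.5026,-.229,"stopper_small")]:
    m=mask(p,nm,x,y)>.5; ys,xs=np.nonzero(m)
    if len(xs): print(nm,xs.min(),ys.min(),np.ptp(xs)+1,np.ptp(ys)+1,m.sum(),(m&(g>0)).sum())
E
```

```text
time_s: 2.3
position: [0.4916, -0.1002, 0.1219]
tool_rot: [[-0.001, 1.0, 0.001], [1.0, 0.001, -0.0], [-0.0, 0.001, -1.0]]
ft_force: [0.6, 0.7, -0.1]
grip_width: 0.0601
2.3 [ 0.49155819 -0.10019207  0.12190282] [ 0.62039721  0.72452326 -0.10361055]
[ 237  174   88   88 5809] [280.16835944 216.56050955]
[ 264  324   62   70 3088] [294.30796632 358.11658031]
stopper_large 237 174 88 88 5813 5761
stopper_small 265 325 60 90 3803 2971
```

View pics/w1.png

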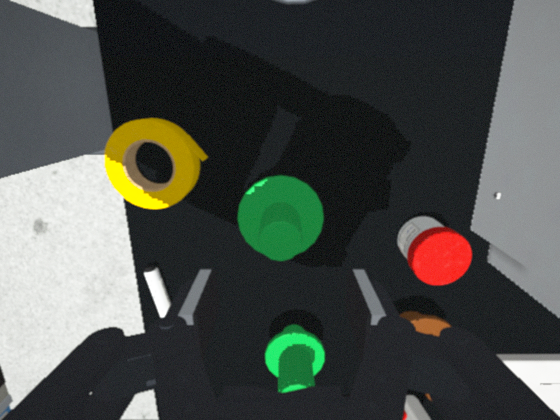

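The picture shows the large green stopper at (280,217), exactly where the fitted pose predicts it. The small one is at (295,350). I'll go down and grip.

```bash
python3 -m crank '{"slide":[[0,0,0.02],[0,0,0.045],[0,0,0.065],[0,0,0.077],[0,0,0.081],[0,0,0.081],[0,0,0.081],[0,0,0.081]],"roll":[0,0,0,0,0,0,0,0],"grip":[0.06,0.06,0.06,0.06,0.06,0.06,0.045,0.02]}' 40
python3 -m crank '{"slide":[[0,0,0],[0,0,0],[0,0,0],[0,0,-0.005],[0,0,-0.02],[0,0,-0.045],[0,0,-0.075],[0,0,-0.1]],"roll":[0,0,0,0,0,0,0,0],"grip":[0.02,0.02,0.02,0.02,0.02,0.02,0.02,0.02]}' 40
```

```text
time_s: 3.15
position: [0.4914, -0.1006, 0.0412]
tool_rot: [[-0.0, 1.0, 0.002], [1.0, 0.0, -0.001], [-0.001, 0.002, -1.0]]
ft_force: [0.7, 0.0, -0.1]
grip_width: 0.0317
time_s: 3.95
position: [0.4909, -0.1005, 0.142]
tool_rot: [[0.0, 1.0, 0.0], [1.0, -0.0, -0.0], [-0.0, 0.0, -1.0]]
ft_force: [0.9, 0.7, -0.9]
grip_width: 0.0266
```

```bash
python3 -m crank '{"slide":[[0.015,0.001,0],[0.045,0.002,0],[0.085,0.004,0],[0.125,0.006,0],[0.16,0.008,0],[0.18,0.009,0],[0.188,0.0093,0],[0.188,0.0093,0]],"roll":[0,0,0,0,0,0,0,0],"grip":[0.02,0.02,0.02,0.02,0.02,0.02,0.02,0.02]}' 40
python3 - <<'E'
from h import *
s=observe(); print(s['time_s'],s['position'],s['ft_force'])
P={n:get_image(n) for n in ["scene","side","wrist"]}
for n,p in P.items(): cv2.imwrite(f"pics/{n}2.png",p['frame'][:,:,::-1])
a=cv2.resize(P['scene']['frame'][100:260,150:310],(400,400),interpolation=2);b=cv2.resize(P['side']['frame'][100:260,160:320],(400,400),interpolation=2)
cv2.imwrite("pics/cmp2.png",np.hstack([a,b])[:,:,::-1])
obs=[]
for n in ["scene","side"]:
    p=P[n]
    for d in silhouettes("stopper_large",p): print(n,d['confidence'],d['box'])
    g=green(p); 
    for z0 in (.1,.102):
        u=proj(p,[.5,.088,z0+.03]); print(n,'expected',u)
p=P['wrist']
for d in silhouettes("jar_wide",p)+silhouettes("jar_narrow",p): print(d['confidence'],d['box'])
E
```

```text
time_s: 4.75
position: [0.4998, 0.0883, 0.1398]
tool_rot: [[-0.002, 1.0, -0.001], [1.0, 0.002, 0.0], [0.0, -0.001, -1.0]]
ft_force: [0.1, 0.3, 0.0]
grip_width: 0.0267
4.75 [0.49982043 0.08829965 0.13977148] [0.09926281 0.3443725  0.02796552]
scene 0.82 [228.4, 172.1, 27.9, 35.6]
scene 0.77 [389.5, 220.0, 28.7, 38.2]
scene 0.48 [378.0, 254.6, 28.3, 32.0]
scene expected [[226.69579368 172.68558187]]
scene expected [[226.62567509 171.89238923]]
side 0.93 [233.9, 177.6, 27.0, 38.2]
side 0.84 [355.6, 277.6, 36.9, 32.5]
side expected [[235.31422025 177.05788168]]
side expected [[235.2621482  176.30638088]]
0.8 [279.9, 186.0, 97.6, 79.8]
0.93 [299.0, 47.1, 124.2, 94.2]
```

View pics/cmp2.png

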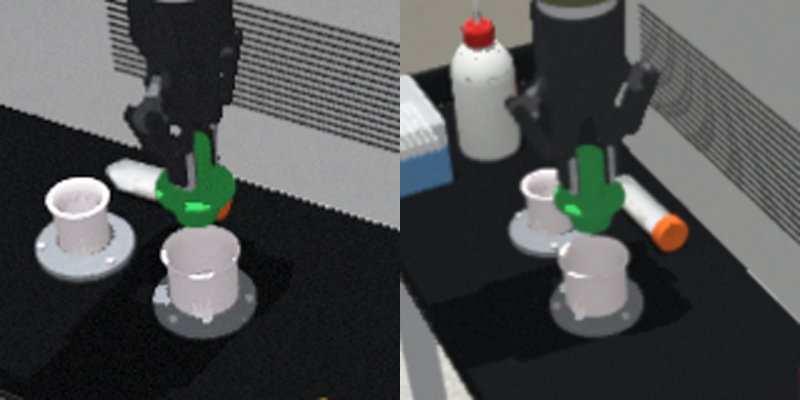

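View pics/wrist2.png

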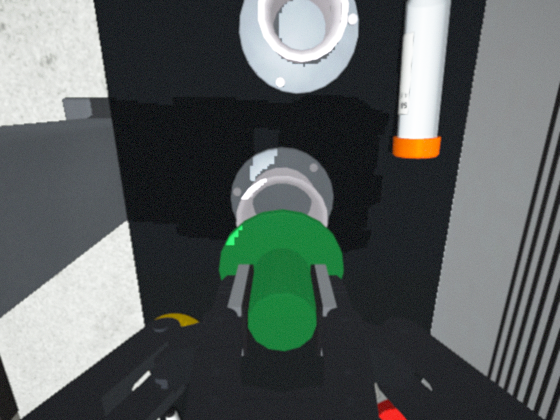

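The stopper is held straight over the wide jar. In the wrist view the flange is at about (281,262), and the jar is behind it around column 281. I'll check the relative offset in that one camera, using the pictures already taken.

Run:
```python
from h import *
from scipy.optimize import minimize
p=get_image("wrist")
g=green(p)
# held stopper
def run(M,name,x0,z0,ign):
    def c(v):
        m=mask(p,name,v[0],v[1],z0)*(~ign); MM=M&~ign
        return 1-np.minimum(m,MM).sum()/np.maximum(m,MM).sum()
    r=minimize(c,x0,method='Nelder-Mead',options=dict(initial_simplex=[x0,x0+np.array([.006,0]),x0+np.array([0,.006])],xatol=1e-4,fatol=1e-4)); return r.x,1-r.fun
ig=np.zeros((420,560),bool); ig[275:]=1
for z0 in (.098,.1,.102): print('stopper',z0,run(g,"stopper_large",np.array([.5,.088]),z0,ig))
gd=cv2.dilate(g.astype(np.uint8),np.ones((5,5)))>0
ig2=gd.copy(); ig2[225:]=1
for nm,x0 in (("jar_wide",[.5,.088]),("jar_narrow",[.512,.218])):
    for d in silhouettes(nm,p):
        print(nm,d['confidence'],d['box'],run(d['pixels'],nm,np.array(x0),0.,ig2))
```

```text
stopper 0.098 (array([0.49992458, 0.08544289]), np.float64(0.9270738076023228))
stopper 0.1 (array([0.49984419, 0.08610677]), np.float64(0.9303549841611591))
stopper 0.102 (array([0.49991602, 0.08664322]), np.float64(0.9291663221135096))
jar_wide 0.6 [281.4, 185.3, 98.7, 78.7] (array([0.499718  , 0.08819038]), np.float64(0.9660830771434553))
jar_narrow 0.6 [296.6, 47.3, 122.7, 94.6] (array([0.51203834, 0.21879053]), np.float64(0.982829719612909))
```

```bash
python3 -m crank '{"slide":[[0.0007,0,0.01],[0.0007,0,0.025],[0.0007,0,0.038],[0.0007,0,0.046],[0.0007,0,0.052],[0.0007,0,0.056],[0.0007,0,0.059],[0.0007,0,0.06]],"roll":[0,0,0,0,0,0,0,0],"grip":[0.02,0.02,0.02,0.02,0.02,0.02,0.02,0.02]}' 40
```

```text
time_s: 6.05
position: [0.5003, 0.0882, 0.0803]
tool_rot: [[-0.0, 1.0, 0.0], [1.0, 0.0, -0.0], [-0.0, 0.0, -1.0]]
ft_force: [0.5, 0.7, 0.0]
grip_width: 0.0271
```

No contact force, so the stopper entered freely. Now I'll push it the last 6 mm.

```bash
python3 -m crank '{"slide":[[0,0,0.001],[0,0,0.002],[0,0,0.003],[0,0,0.004],[0,0,0.005],[0,0,0.0055],[0,0,0.006],[0,0,0.0065]],"roll":[0,0,0,0,0,0,0,0],"grip":[0.02,0.02,0.02,0.02,0.02,0.02,0.02,0.02]}' 40
python3 - <<'E'
from h import *
P={n:get_image(n) for n in ["scene","side"]}
a=cv2.resize(P['scene']['frame'][140:260,170:290],(400,400),interpolation=2);b=cv2.resize(P['side']['frame'][140:260,180:300],(400,400),interpolation=2)
cv2.imwrite("pics/cmp3.png",np.hstack([a,b])[:,:,::-1])
E
```

```text
time_s: 6.85
position: [0.5003, 0.0882, 0.0751]
tool_rot: [[-0.0, 1.0, 0.001], [1.0, 0.0, -0.0], [-0.0, 0.001, -1.0]]
ft_force: [-6.6, -0.8, 18.2]
grip_width: 0.0265
```

View pics/cmp3.png

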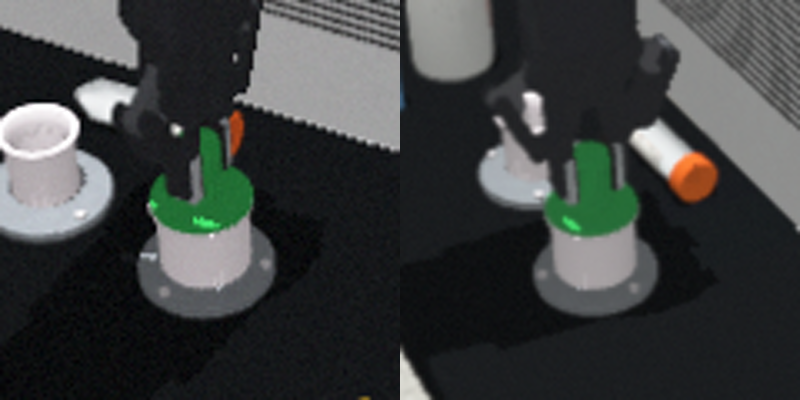

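The flange lies flush on the rim in both views, and the 18 N reaction means it is seated. I'll release, rise, and check.

```bash
python3 -m crank '{"slide":[[0,0,0],[0,0,0],[0,0,0],[0,0,0],[0,0,-0.005],[0,0,-0.025],[0,0,-0.055],[0,0,-0.09]],"roll":[0,0,0,0,0,0,0,0],"grip":[0.06,0.06,0.06,0.06,0.06,0.06,0.06,0.06]}' 40
python3 - <<'E'
from h import *
P={n:get_image(n) for n in ["scene","side","wrist"]}
a=cv2.resize(P['scene']['frame'][140:260,170:290],(400,400),interpolation=2);b=cv2.resize(P['side']['frame'][140:260,180:300],(400,400),interpolation=2)
cv2.imwrite("pics/cmp4.png",np.hstack([a,b])[:,:,::-1])
for n in P:
    p=P[n]; m=mask(p,"stopper_large",.5,.0883,.034)>.5
    PROF['tmp']=[q for q in PROF['stopper_large'] if q[0]>=26][1:]
    m=mask(p,"tmp",.5,.0883,.034)>.5
    g=green(p); l,lab=cv2.connectedComponents(g.astype(np.uint8)); k=np.bincount(lab[m&g]).argmax(); M=lab==k
    print(n,(m&M).sum()/(m|M).sum(), *[c-d for c,d in zip(np.argwhere(M).mean(0),np.argwhere(m).mean(0))],M.sum(),m.sum())
E
```

```text
time_s: 7.75
position: [0.4998, 0.0882, 0.1646]
tool_rot: [[0.0, 1.0, -0.002], [1.0, -0.0, 0.0], [0.0, -0.002, -1.0]]
ft_force: [0.4, -0.1, 0.4]
grip_width: 0.0601
scene 0.875 0.4066330209084299 1.1172829333607979 665 730
side 0.8573883161512027 -0.4879370581276987 0.5139817336524288 504 577
wrist 0.9547596606974552 0.8615329062741068 -0.09247911663698005 5084 5286
```

View pics/cmp4.png

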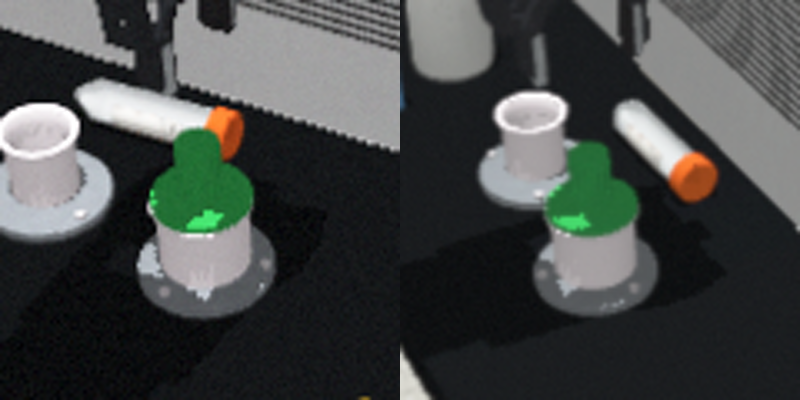

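The large stopper is standing upright and flush on the rim. On to the small one.

```bash
python3 -m crank '{"slide":[[-0.02,0,0],[-0.06,0,0],[-0.105,0.001,0],[-0.15,0.001,0],[-0.2,0.002,0],[-0.245,0.002,0],[-0.285,0.0025,0],[-0.31,0.0027,0]],"roll":[0,0,0,0,0,0,0,0],"grip":[0.06,0.06,0.06,0.06,0.06,0.06,0.06,0.06]}' 40
python3 -m crank '{"slide":[[-0.007,0,0.005],[-0.0075,0,0.02],[-0.0075,0,0.035],[-0.0075,0,0.04],[-0.0075,0,0.04],[-0.0075,0,0.04],[-0.0075,0,0.04],[-0.0075,0,0.04]],"roll":[0,0,0,0,0,0,0,0],"grip":[0.06,0.06,0.06,0.06,0.06,0.06,0.06,0.06]}' 40
python3 - <<'E'
from h import *
from scipy.optimize import minimize
s=observe(); print(s['time_s'],s['position'])
p=get_image("wrist"); cv2.imwrite("pics/w5.png",p['frame'][:,:,::-1])
d=[d for d in silhouettes("stopper_small",p)]
g=green(p); l,lab=cv2.connectedComponents(g.astype(np.uint8)); k=np.bincount(lab[g]).argmax()
print([x['box'] for x in d],fit("stopper_small",[(p,lab==k)]))
E
```

```text
time_s: 8.7
position: [0.5023, -0.2244, 0.1626]
tool_rot: [[0.002, 1.0, -0.002], [1.0, -0.002, 0.001], [0.001, -0.002, -1.0]]
ft_force: [0.4, 0.0, -0.6]
grip_width: 0.06
time_s: 9.5
position: [0.5032, -0.2293, 0.1244]
tool_rot: [[-0.0, 1.0, 0.001], [1.0, 0.0, -0.001], [-0.001, 0.001, -1.0]]
ft_force: [-0.4, 0.6, -1.1]
grip_width: 0.0599
9.5 [ 0.50316918 -0.22925975  0.12435318]
[[280.1, 220.0, 70.1, 79.4]] [(array([ 0.5028, -0.2274]), np.float64(0.981))]
```

View pics/w5.png

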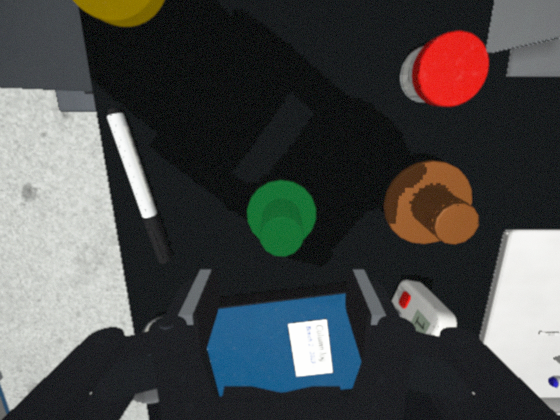

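The small stopper is at (281,217), between the jaws in x, and the fit gives (0.5028, -0.2274). I'll correct y by 1 mm, go down and grip.

```bash
python3 -m crank '{"slide":[[0.001,0,0.02],[0.0013,0,0.045],[0.0013,0,0.065],[0.0013,0,0.079],[0.0013,0,0.083],[0.0013,0,0.083],[0.0013,0,0.083],[0.0013,0,0.083]],"roll":[0,0,0,0,0,0,0,0],"grip":[0.06,0.06,0.06,0.06,0.06,0.06,0.045,0.02]}' 40
python3 -m crank '{"slide":[[0,0,0],[0,0,0],[0,0,0],[0,0,-0.005],[0,0,-0.02],[0,0,-0.045],[0,0,-0.08],[0,0,-0.12]],"roll":[0,0,0,0,0,0,0,0],"grip":[0.02,0.02,0.02,0.02,0.02,0.02,0.02,0.02]}' 40
```

```text
time_s: 10.4
position: [0.5033, -0.2282, 0.0417]
tool_rot: [[-0.0, 1.0, 0.001], [1.0, 0.0, -0.001], [-0.001, 0.001, -1.0]]
ft_force: [0.4, 0.6, -0.3]
grip_width: 0.0318
time_s: 11.2
position: [0.5024, -0.2276, 0.1617]
tool_rot: [[0.0, 1.0, -0.002], [1.0, -0.0, 0.001], [0.001, -0.002, -1.0]]
ft_force: [1.1, -0.8, 0.1]
grip_width: 0.0271
```

```bash
python3 -m crank '{"slide":[[0.015,0,-0.01],[0.045,0.001,-0.02],[0.085,0.002,-0.03],[0.125,0.003,-0.03],[0.165,0.004,-0.03],[0.205,0.005,-0.03],[0.24,0.006,-0.03],[0.27,0.006,-0.03]],"roll":[0,0,0,0,0,0,0,0],"grip":[0.02,0.02,0.02,0.02,0.02,0.02,0.02,0.02]}' 40
python3 -m crank '{"slide":[[0.03,0,0],[0.07,0.001,0],[0.11,0.002,0],[0.145,0.003,0],[0.167,0.003,0],[0.176,0.0033,0.01],[0.1765,0.0033,0.03],[0.1765,0.0033,0.05]],"roll":[0,0,0,0,0,0,0,0],"grip":[0.02,0.02,0.02,0.02,0.02,0.02,0.02,0.02]}' 40
cat > held.py <<'E'
from h import *
from scipy.optimize import minimize
s=observe(); print(s['time_s'],s['position'],s['ft_force'])
p=get_image("wrist"); cv2.imwrite("pics/w6.png",p['frame'][:,:,::-1])
g=green(p)
def run(M,name,x0,z0,ign):
    def c(v):
        m=mask(p,name,v[0],v[1],z0)*(~ign); MM=M&~ign
        return 1-np.minimum(m,MM).sum()/np.maximum(m,MM).sum()
    r=minimize(c,x0,method='Nelder-Mead',options=dict(initial_simplex=[x0,x0+np.array([.006,0]),x0+np.array([0,.006])],xatol=1e-4,fatol=1e-4)); return r.x,1-r.fun
ig=np.zeros((420,560),bool); ig[275:]=1
z=s['position'][2]-.0403
print('stopper',z,run(g,"stopper_small",np.array([.512,.2185]),z,ig))
gd=cv2.dilate(g.astype(np.uint8),np.ones((5,5)))>0
ig2=gd.copy(); ig2[225:]=1
for d in silhouettes("jar_narrow",p)+silhouettes("jar_wide",p):
    print(d['confidence'],d['box'],run(d['pixels'],"jar_narrow",np.array([.512,.2185]),0.,ig2))
E
python3 held.py
```

```text
time_s: 12.0
position: [0.5082, 0.0443, 0.1904]
tool_rot: [[-0.001, 1.0, -0.001], [1.0, 0.001, 0.0], [0.0, -0.001, -1.0]]
ft_force: [-0.2, -0.4, -0.7]
grip_width: 0.0267
time_s: 12.8
position: [0.5117, 0.2183, 0.1393]
tool_rot: [[-0.0, 1.0, -0.001], [1.0, 0.0, -0.0], [-0.0, -0.001, -1.0]]
ft_force: [0.7, -0.5, -0.9]
grip_width: 0.0269
12.8 [0.51171496 0.21832699 0.13932682] [ 0.7208096  -0.48537632 -0.9134783 ]
stopper 0.09902682310263938 (array([0.51138093, 0.21830402]), np.float64(0.9015467538604983))
0.68 [280.9, 189.8, 104.6, 86.7] (array([0.51225   , 0.21817715]), np.float64(0.9805361726587467))
0.8 [278.7, 342.4, 59.2, 24.0] (array([0.512 , 0.2185]), np.float64(0.0))
```

View pics/w6.png

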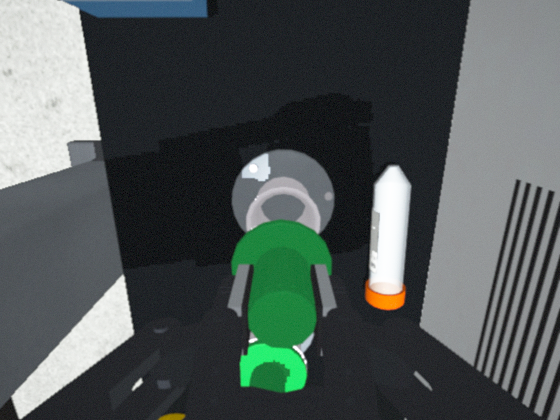

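The held stopper, with its flange at about (281,255), lines up with the narrow jar at (283,205) to under 1 mm. The rows for going in follow.

```bash
python3 -m crank '{"slide":[[0,0.0005,0.01],[0,0.0005,0.025],[0,0.0005,0.038],[0,0.0005,0.046],[0,0.0005,0.052],[0,0.0005,0.056],[0,0.0005,0.059],[0,0.0005,0.06]],"roll":[0,0,0,0,0,0,0,0],"grip":[0.02,0.02,0.02,0.02,0.02,0.02,0.02,0.02]}' 40
```

```text
time_s: 13.75
position: [0.5129, 0.2185, 0.0809]
tool_rot: [[0.0, 1.0, 0.0], [1.0, -0.0, 0.0], [0.0, 0.0, -1.0]]
ft_force: [0.7, -0.3, -1.0]
grip_width: 0.0268
```

```bash
python3 -m crank '{"slide":[[0,0,0.001],[0,0,0.002],[0,0,0.003],[0,0,0.004],[0,0,0.005],[0,0,0.006],[0,0,0.0065],[0,0,0.007]],"roll":[0,0,0,0,0,0,0,0],"grip":[0.02,0.02,0.02,0.02,0.02,0.02,0.02,0.02]}' 40
```

```text
time_s: 14.55
position: [0.5128, 0.2185, 0.0756]
tool_rot: [[-0.0, 1.0, 0.001], [1.0, 0.0, 0.0], [0.0, 0.001, -1.0]]
ft_force: [-7.7, -1.8, 20.7]
grip_width: 0.0267
```

The reading matches the first one: z 0.0756 with a 21 N reaction, so it is seated. Releasing now.

```bash
python3 -m crank '{"slide":[[0,0,0],[0,0,0],[0,0,0],[0,0,0],[0,0,-0.005],[0,0,-0.025],[0,0,-0.055],[0,0,-0.09]],"roll":[0,0,0,0,0,0,0,0],"grip":[0.06,0.06,0.06,0.06,0.06,0.06,0.06,0.06]}' 40
python3 -m crank '{"slide":[[0,0,-0.02],[-0.02,0,-0.05],[-0.05,0,-0.07],[-0.08,0,-0.08],[-0.11,0,-0.08],[-0.13,0,-0.08],[-0.13,0,-0.08],[-0.13,0,-0.08]],"roll":[0,0,0,0,0,0,0,0],"grip":[0.06,0.06,0.06,0.06,0.06,0.06,0.06,0.06]}' 40
python3 - <<'E'
from h import *
P={n:get_image(n) for n in ["scene","side","wrist"]}
a=cv2.resize(P['scene']['frame'][130:250,140:260],(400,400),interpolation=2);b=cv2.resize(P['side']['frame'][130:250,170:290],(400,400),interpolation=2)
cv2.imwrite("pics/cmp7.png",np.hstack([a,b])[:,:,::-1])
cv2.imwrite("pics/w7.png",P['wrist']['frame'][:,:,::-1])
for nm,x,y in (("stopper_large",.5,.0883),("stopper_small",.5122,.2184)):
  PROF['tmp']=PROF[nm][2:]
  for n in P:
    p=P[n]; g=green(p); l,lab=cv2.connectedComponents(g.astype(np.uint8)); m=mask(p,"tmp",x,y,.034)>.5
    if not (m&g).any(): continue
    M=lab==np.bincount(lab[m&g]).argmax(); 
    best=fit("tmp",[(p,M)],.034); print(nm,n,round((m&M).sum()/(m|M).sum(),3),best)
E
```

```text
time_s: 15.35
position: [0.5123, 0.2184, 0.1645]
tool_rot: [[0.0, 1.0, -0.002], [1.0, -0.0, -0.0], [-0.0, -0.002, -1.0]]
ft_force: [-0.3, 0.1, 0.8]
grip_width: 0.0599
time_s: 16.15
position: [0.5128, 0.0887, 0.244]
tool_rot: [[0.001, 1.0, 0.0], [1.0, -0.001, 0.0], [0.0, 0.0, -1.0]]
ft_force: [0.4, -0.5, 0.1]
grip_width: 0.0598
stopper_large scene 0.882 [(array([0.5014, 0.0869]), np.float64(0.921))]
stopper_large side 0.869 [(array([0.502 , 0.0894]), np.float64(0.896))]
stopper_large wrist 0.953 [(array([0.4998, 0.0872]), np.float64(0.963))]
stopper_small scene 0.872 [(array([0.5141, 0.2174]), np.float64(0.933))]
stopper_small side 0.833 [(array([0.5147, 0.2238]), np.float64(0.925))]
stopper_small wrist 0.928 [(array([0.5128, 0.2192]), np.float64(0.932))]
```

View pics/cmp7.png

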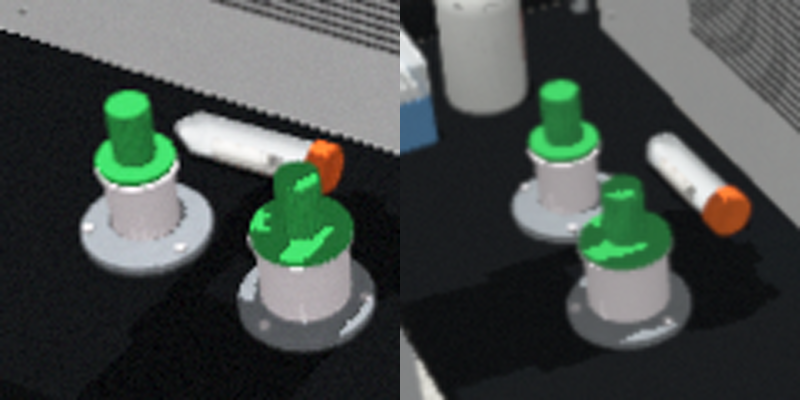

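View pics/w7.png

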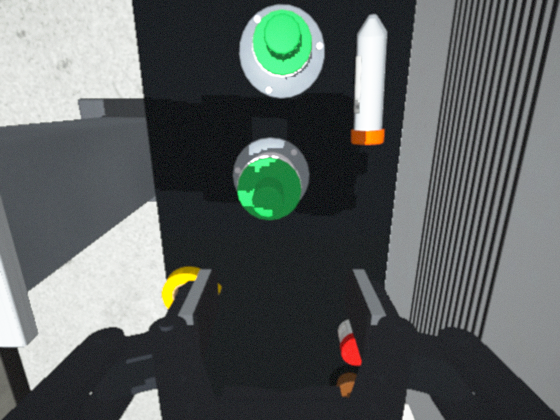

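The large stopper looks fine. The side-view fit for the small one is about 5 mm off in y, so I'll overlay the predicted outlines and fit tilt and height before trusting it.

```bash
cat > tilt.py <<'E'
from h import *
from scipy.optimize import minimize
P={n:get_image(n) for n in ["scene","side","wrist"]}
def tmask(p,pr,v,sc=4):
    x,y,z,rx,ry=v; R,_=cv2.Rodrigues(np.array([rx,ry,0.]))
    m=np.zeros((420*sc,560*sc),np.uint8)
    for (za,ra),(zb,rb) in zip(pr,pr[1:]):
        q=np.r_[circ(0,0,za/1e3,ra/1e3),circ(0,0,zb/1e3,rb/1e3)]@R.T+[x,y,z]
        q=proj(p,q); cv2.fillPoly(m,[cv2.convexHull(((q+.5)*sc).astype(np.float32)).astype(np.int32)],255)
    return cv2.resize(m,(560,420),interpolation=cv2.INTER_AREA)/255.
tiles=[]
for nm,jn,x,y in (("stopper_large","jar_wide",.5,.0883),("stopper_small","jar_narrow",.5122,.2184)):
  pr=PROF[nm][2:]
  obs=[]
  for n,p in P.items():
    h=cv2.cvtColor(p['frame'],cv2.COLOR_RGB2HSV); g=((h[...,0]>40)&(h[...,0]<90)&(h[...,1]>80)&(h[...,2]>20)).astype(np.uint8)
    l,lab=cv2.connectedComponents(g); m=mask(p,nm,x,y,.034)>.5
    M=lab==np.bincount(lab[m&(g>0)]).argmax(); obs.append((n,p,M))
    if n!='wrist':
        u=proj(p,[[x,y,.06]])[0].astype(int); c0,r0=u[0]-30,u[1]-35
        S=10;f=cv2.resize(p['frame'][r0:r0+60,c0:c0+60],(390,390),interpolation=cv2.INTER_NEAREST);k=6.5
        for z,r,col in ((0,.044,(255,255,0)),(.06,.027 if 'narrow' in jn else .033,(255,0,0)),(.066,pr[1][1]/1e3,(0,0,255)),(.108,.014,(255,0,255))):
            q=(proj(p,circ(x,y,z,r))+.5-[c0,r0])*k; cv2.polylines(f,[q.astype(np.int32)],True,col,1)
        tiles.append(f)
  for sub in (obs,obs[:1],obs[1:2],obs[2:]):
    def c(w):
        s=np.array([.004,.004,.004,.07,.07])
        v=np.array([x,y,.034,0,0])+w*s
        return sum(1-np.minimum(m,M).sum()/np.maximum(m,M).sum() for m,M in ((tmask(p,pr,v),M) for _,p,M in sub))/len(sub)+(w**2).sum()*2e-4
    r=minimize(c,np.zeros(5),method='Powell',options=dict(maxiter=12,xtol=.02,ftol=1e-4))
    w=r.x; print(nm,[o[0] for o in sub],'dxyz mm',np.round(w[:3]*4,1),'tilt deg',np.round(np.degrees(w[3:]*.07),1),'iou',round(1-r.fun,3),'iou0',round(1-c(w*0),3))
im=np.vstack([np.hstack(tiles[:2]),np.hstack(tiles[2:])])
cv2.imwrite("pics/ov8.png",cv2.resize(im,(600,600))[:,:,::-1])
E
python3 tilt.py
```

```text
stopper_large ['scene', 'side', 'wrist'] dxyz mm [ 0.9 -1.3  0.5] tilt deg [ 0.4 -1. ] iou 0.931 iou0 0.914
stopper_large ['scene'] dxyz mm [ 1.5 -2.5 -0.7] tilt deg [-0.7 -0.1] iou 0.932 iou0 0.877
stopper_large ['side'] dxyz mm [1.5 0.6 0.1] tilt deg [-0.2  0. ] iou 0.936 iou0 0.906
stopper_large ['wrist'] dxyz mm [-0.2 -0.9  0.1] tilt deg [ 0. -0.] iou 0.976 iou0 0.958
stopper_small ['scene', 'side', 'wrist'] dxyz mm [1.3 0.7 2.4] tilt deg [ 1.2 -0.3] iou 0.902 iou0 0.871
stopper_small ['scene'] dxyz mm [ 4.3  0.  -2.4] tilt deg [-1.1 -0. ] iou 0.924 iou0 0.877
stopper_small ['side'] dxyz mm [1.5 4.  1.6] tilt deg [ 1.5 -0. ] iou 0.907 iou0 0.803
stopper_small ['wrist'] dxyz mm [ 0.5  1.6 -6.3] tilt deg [-1.1  0.3] iou 0.981 iou0 0.932
```

View pics/ov8.png

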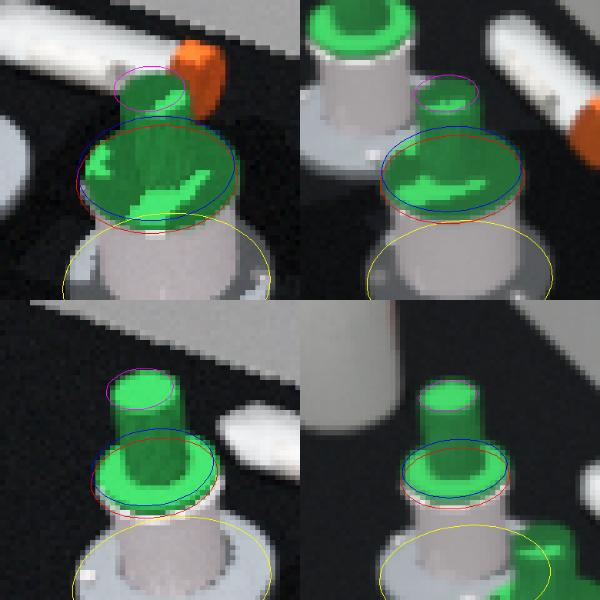

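Height agrees: the TCP was 33.9 mm higher at seating than at pickup for both stoppers, and 34 mm is right. The single-camera fits disagree on tilt direction by about ±1°, which is noise. One close wrist look at the small one will settle it.

```bash
python3 -m crank '{"slide":[[0.02,0,0],[0.05,0,0],[0.08,0,0.01],[0.1,0,0.02],[0.11,0,0.03],[0.11,0,0.03],[0.11,0,0.03],[0.11,0,0.03]],"roll":[0,0,0,0,0,0,0,0],"grip":[0.06,0.06,0.06,0.06,0.06,0.06,0.06,0.06]}' 40
python3 tilt.py | grep small
python3 - <<'E'
from h import *
p=get_image("wrist"); x,y=.5122,.2184
f=cv2.resize(p['frame'][130:290,200:360],(600,600),interpolation=2); k=600/160
cv2.imwrite("pics/w9.png",f[:,:,::-1])
E
```

```text
time_s: 17.25
position: [0.5131, 0.1977, 0.2144]
tool_rot: [[0.001, 1.0, 0.001], [1.0, -0.001, -0.0], [-0.0, 0.001, -1.0]]
ft_force: [0.6, -0.7, 0.1]
grip_width: 0.0597
stopper_small ['scene', 'side', 'wrist'] dxyz mm [1.2 0.1 0.7] tilt deg [ 0.1 -0.1] iou 0.903 iou0 0.884
stopper_small ['scene'] dxyz mm [ 4.  -0.2 -2.4] tilt deg [-0.8 -0. ] iou 0.928 iou0 0.874
stopper_small ['side'] dxyz mm [1.8 4.  0.4] tilt deg [1.5 0.1] iou 0.905 iou0 0.84
stopper_small ['wrist'] dxyz mm [ 0.5 -0.5 -7.3] tilt deg [0.2 0.3] iou 0.977 iou0 0.937
```

View pics/w9.png

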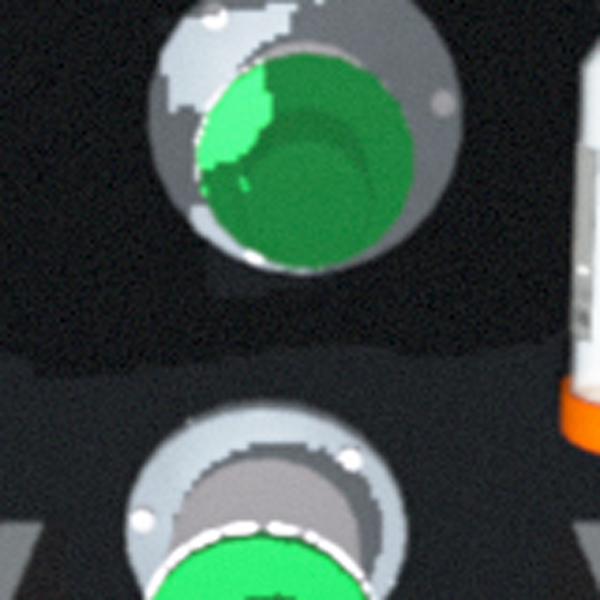

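The flange of the small stopper (crop 305,160) covers the rim concentrically with a thin even margin, and the wrist fit gives about 0.3° tilt. Handing in.

```bash
python3 -c "
from rig import *
print(close_job())"
```

```text
the job is handed in; nothing more can be done
None
```

Both jars are closed: the large green stopper is in the wide jar and the small green stopper is in the narrow one. I handed the job in at about 17.5 s of the 48 s allowed, with the gripper open and clear of everything.

- **Seating:** I pushed each stopper down until the wrist read about 20 N. Both sat 33.9 mm above their pickup height, against the 34 mm expected.
- **Last pictures:** Both flanges lie on their rims. In the close wrist view the small one is concentric with its jar, with a tilt of about 0.3°. The fit for the large one over all three cameras gave a tilt of 1° or less.
- **Disagreements:** Taken one camera at a time, the fits for the small stopper put it up to about 4 mm off sideways. They also gave up to 1.5° of tilt, in opposite directions, and the wrist-only fit put its height 7 mm too low. The fit over all three cameras gave about 1 mm and 0.1°, so I took these as calibration and silhouette error.

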